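# Lift the tall spray can out of the divided carton

### The job

The divided supplies carton leans towards you on its sloping rack. Draw the tall spray can out of its cell along the slope of the cell, clear of the dividers, and stand it upright in the middle of the square steel tray, lowering it until it stands there before you let go. Leave the glue bottle resting in its cell.

Things in the scene. Friction and masses are not known exactly. Their poses are not given: they have to be found in the camera images.
- can: Tall bare-metal spray can, 46 mm in diameter, straight-sided to 140 mm, white push button on top, 165 mm high in all, 0.2 kg. Origin: centre of its base, z towards the button. Starts in any front cell, axis along the carton's z, against the front wall; its top 65 mm stands out of the carton. A like can only 90 mm high, wholly below the rim, and the glue bottle fill the other front cells.
- carton: Open carton, 155 (x) by 305 (y) by 105 (z) mm, walls and equally high dividers 5 mm thick, fixed on a rack, tilted 0.40 rad so its mouth leans towards the robot. Origin: centre of its underside, 50 mm above the bench; z up along the cells (tilted), y along the row, x to the back. Six cells of 70 by 97 mm, front ones at x = -37, y = -100, 0, 100 mm; rear ones hold offcuts below the rim.
- tray: Square shallow steel drip tray, 130 mm by 130 mm, rim 14 mm high, floor and walls 4 mm thick, fixed flat on the bench on the other side from the carton. Origin at the centre of its underside, z up.
- bottle: White plastic glue bottle, body 46 mm in diameter up to 90 mm, then a shoulder, a 29 mm collar up to 116 mm and a tapered nozzle up to 150 mm. Origin at the centre of its base, z along its axis. It leans in another front cell of the carton and is to stay there.
There are look-alikes about, which are no part of the job. There is more than one size of the tray; the one meant has the size given above.

How it is judged:
On the way, in this order (a step that is already met when the one before it is completed fails the run):
1. the tall can has been drawn out: its base is above the dividers (z of can in the frame of carton above 0.105 m and contact force between the fingers and can above 0.5 N), for 0.1 s.
2. the can stands upright in the tray's middle while still held (horizontal distance between can and tray below 0.025 m and z of can in the frame of tray below 0.012 m and angle between can's own z axis and vertical below 0.18 rad and contact force between the fingers and can above 0.5 N), for 0.1 s.
At the end, for the whole second after the job is handed in: The tall can stands at rest and upright (within 6 degrees) on the tray's floor, its base centre within 25 mm of the tray's centre, and the glue bottle is within 30 mm of where it was (horizontal distance between can and tray below 0.025 m and z of can in the frame of tray below 0.01 m and angle between can's own z axis and vertical below 0.1 rad and linear speed of can below 0.02 m/s and distance of bottle from where it was at the start of the episode below 0.03 m); the robot touches nothing.
It fails at once if the glue bottle is shifted more than 30 mm from its place (distance of bottle from where it was at the start of the episode above 0.03 m).
It also fails if it takes over 48 s, if anything falls off the work surface, if the arm or the gripper's body presses on something with over 40 N, if the wrist force passes 120 N, or if a joint passes its speed limit or range.

### The arm

A 6-joint arm with a two-finger parallel gripper is mounted at the origin on the work surface. World frame = base frame: x ahead of the robot, y to its left, z up, the work surface at z = 0. Lengths are in m, angles in rad, forces in N, time in s.
With the tool pointing down it reaches from about 0.375 to 0.9 m from the base axis. Payload 3.1 kg.
Tool frame: the origin (TCP) lies between the finger pads; the fingertips stand manip.finger_overhang ahead of it and the grasp point (between the pads) lies 5 mm behind it (manip.finger_overhang is the distance from the TCP to the fingertips, in m); z points along the fingers, y is the line along which they close (so a half turn about z gives the same grasp; the last joint's range is limited). The gripper opens to 85 mm and grips with 20 to 120 N. Pads are 22 mm wide; open, the fingers measure 114 mm over their backs; the gripper's body (76 mm by 85 mm) begins 54 mm behind the grasp point. The pads swing forward as they close: fully open they stand 13 mm farther back than shut.
Start: joints at [-1.389, 0.527, 1.433, -0, 1.181, -0.178], TCP at [0.22, -0.585, 0.245] pointing down, gripper open.
Joint ranges: [-3.08, 3.08], [-0.75, 2.2], [0.22, 2.44], [-1.43, 4.57], [0, 2.65], [-2.85, 2.85]. Speed limits (rad/s): [2.79, 2.79, 3.14, 3.14, 3.14, 3.14].

### API

Orientations are given as a unit quaternion [x, y, z, w].
In Python, from station import manip gives the robot as it stands.
- The arm moves only by the tool drive_tool, never from a script. Its argument "plan" is a list of rows, each a list of 7 numbers: the shift along the tool's x, y, z in m, then the turn, a rotation vector about the tool's x, y, z in degrees, then the opening, from -1 (shut) to 1 (fully open). In form: [[x, y, z, wx, wy, wz, gripper], ...]. A call has 1 to 10 rows; each row shifts and turns the commanded pose from where the row before left it, along the tool's axes as they then stand; what a row does not reach is not made up. A row lasts 1/10 s, in which the tool goes at most 50 mm and 8.59 degrees, less where a joint would pass 70% of its speed; a pose out of reach is approached as far as the arm can. A call is refused whole if a number of a shift passes 0.05 or a number of a turn 8.59, either way. A call with a gripper value outside its range is refused whole. The fingers move at their own pace and stop on an object; "newtons" is the grip in N (left out, the last holds). Time passes only in rows, so rows that do not move let the fingers close. It gives the time, the measured TCP pose, the force, the opening and the grip force at its end, in the units of the state.
- manip.sense(): the state, without advancing time (a new reading comes with each control period).
- manip.snapshot(name): name is "side" or "top" or "wrist"; returns a dict with "image" (420x560x3 uint8, red, green, blue), "z_map" (420x560 float32, m along the optical axis (not along the pixel's ray), 0 where there is no reading), "fov_y" (degrees; the focal length in pixels is half the picture's height over the tangent of half this angle, whatever the lens; pixels are square), "cx", "cy" (the principal point, pixels), "extrinsics" (4x4, takes a point from camera to world coordinates); the wrist camera has in their place "mount" (4x4, takes a point from camera to tool coordinates, whose origin is the TCP and whose axes are the flange's). Camera axes: x right, y up, looking along -z (the intrinsics and any distortion apply to the point x, -y, -z); pixel columns grow to the right and rows downward; lengths in m; the calibration is good to about 2 mm. A picture is of the moment at which its call begins: read the wrist's pose just before it.
- manip.sign_off(): hands the job in; it is judged then, once.
The state is a dict: "t": time; "q": joint angles; "qd": joint speeds; "tau": joint torques, N m; "tcp_pos": TCP position; "tool_rot": TCP orientation; "force": force on the tool from outside, world axes, zero at the start; "ft_torque": the same for the moment, N m; "finger_gap": opening from 0.0 (shut) to 1.0 (fully open); "gripper_force": force on a finger pad.
Only numpy, scipy, OpenCV 4.12 (cv2) and the standard library are available. Lean on these libraries where they do the work, as an engineer would, in place of code of your own. Each camera call takes 0.05 s, during which the arm holds its last target. There are 200 camera calls.

## Working session

There is one attempt and no reset: what is moved stays moved. The work goes in short steps, Python scripts to look and compute and a tool call to move; the robot and the scene stay as the last step left them, time stands still between calls to the robot, and variables do not carry over. Pictures are saved under pics/ and viewed, at most 10 in all, crops included, and the job is handed in when it is done.

Besides the shell and the picture viewer there is one more tool, called after ">>>" by a JSON object that holds its "api" and its "payload", one argument or row to a line. drive_tool: Moves the arm, as the interface text tells. Its arguments: {"type":"object","properties":{"plan":{"type":"array"},"newtons":{"type":"number"}},"required":["plan"]}

```bash
mkdir -p pics; ls
cat > h.py <<'E'
import numpy as np, cv2
from station import manip
from scipy.spatial.transform import Rotation as R
def snap(n,save=None):
    s=manip.sense(); d=manip.snapshot(n)
    if 'extrinsics' not in d:
        T=np.eye(4);T[:3,:3]=R.from_quat(s['tool_rot']).as_matrix();T[:3,3]=s['tcp_pos'];d['extrinsics']=T@d['mount']
    if save: cv2.imwrite('pics/'+save,d['image'][:,:,::-1])
    return d
def f(d): return d['image'].shape[0]/2/np.tan(np.radians(d['fov_y'])/2)
def cloud(d):
    z=d['z_map'];v,u=np.mgrid[:z.shape[0],:z.shape[1]];F=f(d)
    p=np.stack([(u-d['cx'])/F*z,-(v-d['cy'])/F*z,-z],-1)
    E=d['extrinsics'];P=p@E[:3,:3].T+E[:3,3];P[z<=0]=np.nan
    return P
E
python3 - <<'E'
from h import *
ims=[]
for n in('top','side'):
    d=snap(n,n+'0.png');np.savez(n+'0.npz',**d);ims.append(d['image'])
    print(n,{k:v for k,v in d.items() if k not in('image','z_map')})
print(manip.sense(),manip.finger_overhang)
E
```

```text
pics
top {'fov_y': 54.42318104841338, 'cx': 281.4497357996198, 'cy': 214.311960912895, 'extrinsics': array([[-0.02971458,  0.99479119, -0.09750662,  0.4748699 ],
       [-0.99941519, -0.03122   , -0.01394956, -0.04552521],
       [-0.01692106,  0.09703509,  0.99513711,  0.83168809],
       [ 0.        ,  0.        ,  0.        ,  1.        ]])}
side {'fov_y': 45.88218271445395, 'cx': 289.4942337325986, 'cy': 204.39993100920077, 'extrinsics': array([[-0.9134619 ,  0.32618762, -0.24328787,  0.24527065],
       [-0.4065376 , -0.70547206,  0.58054832,  0.62309943],
       [ 0.01773488,  0.62921444,  0.77702938,  0.98087674],
       [ 0.        ,  0.        ,  0.        ,  1.        ]])}
{'t': 0.1, 'q': array([-1.38950111e+00,  5.28380543e-01,  1.43375686e+00, -8.97407367e-06,
        1.18144064e+00, -1.78489468e-01]), 'qd': array([ 0.00060655, -0.000323  , -0.00123539,  0.00094321,  0.00093677,
       -0.00034916]), 'tau': array([-5.91236858e-04, -4.43306279e+01, -1.78585607e+01, -1.67719727e-04,
        3.88849454e-03,  2.61671414e-05]), 'tcp_pos': array([ 0.21996364, -0.58435291,  0.24443246]), 'tool_rot': array([ 9.83862170e-01,  1.78925248e-01, -5.54212916e-06, -9.92687080e-04]), 'force': array([-0.03819567, -0.40336174,  0.13059999]), 'ft_torque': array([ 0.04059543, -0.00337566, -0.01010993]), 'gripper_force': 0.0, 'finger_gap': 0.9999464770788299} 0.014
```

View pics/top0.png

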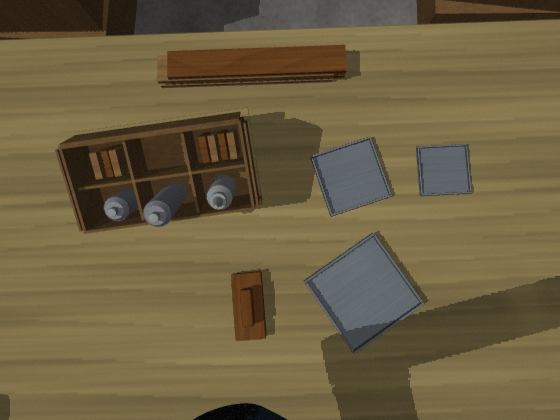

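View pics/side0.png

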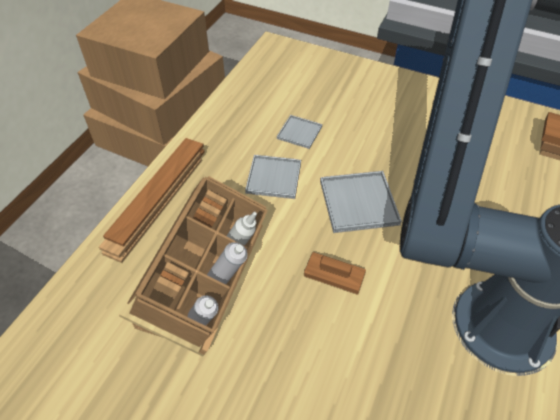

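Top view: the front cells hold a can at (117,208), a tall can at (160,213) and a nozzled item at (220,193). In the side view these are (206,307), (235,255) and (248,222). The three trays in the top view are at (351,176), (444,170) and (363,293). Next I measure their sizes and the carton frame, and make an enlarged crop.

```bash
cat >> h.py <<'E'
def ray(d,u,v,z):
    F=f(d);E=d['extrinsics'];r=E[:3,:3]@np.array([(u-d['cx'])/F,-(v-d['cy'])/F,-1]);o=E[:3,3]
    return o+r*(z-o[2])/r[2]
def load(n): return dict(np.load(n))
E
python3 - <<'E'
from h import *
np.set_printoptions(precision=4,suppress=True)
d=load('top0.npz');P=cloud(d);im=d['image'].astype(int)
print('bench z',P[380,200],P[250,450],'valid',np.mean(d['z_map']>0))
m=((im[:,:,2]-im[:,:,0]>5)).astype(np.uint8)
m[:130]=0
m=cv2.morphologyEx(m,cv2.MORPH_CLOSE,np.ones((5,5)))
cs,_=cv2.findContours(m,cv2.RETR_EXTERNAL,cv2.CHAIN_APPROX_NONE)
for c in cs:
    if cv2.contourArea(c)<150: continue
    w=np.array([ray(d,u,v,.012)[:2] for u,v in c[:,0]],np.float32)
    print('px',c[:,0].mean(0),cv2.minAreaRect(w*1000),np.nanmedian(P[c[:,0,1],c[:,0,0],2]))
c=np.array([[59,148],[243,115],[258,206],[83,231]])
zs=[.1772,.1772,.1166,.1166]
for (u,v),z in zip(c,zs): print('corner',ray(d,u,v,z), P[v-2:v+3,u-2:u+3,2].ravel()[[0,6,12,18,24]])
print('can px',[P[v,u] for u,v in((158,212),(117,208),(220,198),(166,200))])
s=load('side0.npz');Q=cloud(s)
print('side can',[Q[v,u] for u,v in((238,248),(206,305),(248,222),(230,265))])
a=cv2.resize(d['image'][100:240,50:265],None,fx=2.4,fy=2.4,interpolation=2);b=cv2.resize(s['image'][190:340,170:290],None,fx=2.2,fy=2.2)
o=np.zeros((345,790,3),np.uint8);o[:a.shape[0],:a.shape[1]]=a;o[:b.shape[0],520:520+b.shape[1]]=b
cv2.imwrite('pics/crop0.png',o[:,:,::-1])
E
```

```text
bench z [ 0.2326  0.1369 -0.0008] [ 0.4735 -0.3711  0.0004] valid 0.9959013605442177
px [253.2914 411.6225] ((174.9732666015625, 28.454368591308594), (115.79975891113281, 27.764755249023438), 88.66979217529297) 0.2624514581764581
px [363.6338 292.9225] ((396.16241455078125, -191.098876953125), (170.95005798339844, 169.77313232421875), 32.8717155456543) 0.0177440762642192
px [158.3673 209.9082] ((571.949951171875, 217.185791015625), (55.09035873413086, 61.49238586425781), 89.80754089355469) 0.16635270065407287
px [117.0988 206.4691] ((578.9193115234375, 300.490478515625), (51.54580307006836, 49.59868240356445), 27.388668060302734) 0.09901103742635342
px [443.6042 169.1927] ((636.5272216796875, -364.0142517089844), (99.62349700927734, 102.64409637451172), 1.0959434509277344) 0.010631945968217094
px [350.4831 175.8941] ((629.8798828125, -176.1064910888672), (128.6881103515625, 129.83433532714844), 16.67286491394043) 0.01373872223235878
corner [0.6605 0.3277 0.1772] [-0.0007  0.179   0.1758  0.175   0.1754]
corner [0.7058 0.0223 0.1772] [0.0814 0.0824 0.0814 0.0819 0.0787]
corner [0.561  0.0054 0.1166] [0.1181 0.1165 0.0006 0.0006 0.0018]
corner [0.5263 0.3159 0.1166] [0.1151 0.114  0.1209 0.1177 0.1161]
can px [array([0.549 , 0.1634, 0.1771]), array([0.5665, 0.2596, 0.1078]), array([0.5732, 0.0676, 0.1457]), array([0.5709, 0.156 , 0.1584])]
side can [array([0.5392, 0.1706, 0.1885]), array([0.5596, 0.2725, 0.1188]), array([0.5655, 0.0811, 0.1486]), array([0.5492, 0.1903, 0.1496])]
```

View pics/crop0.png

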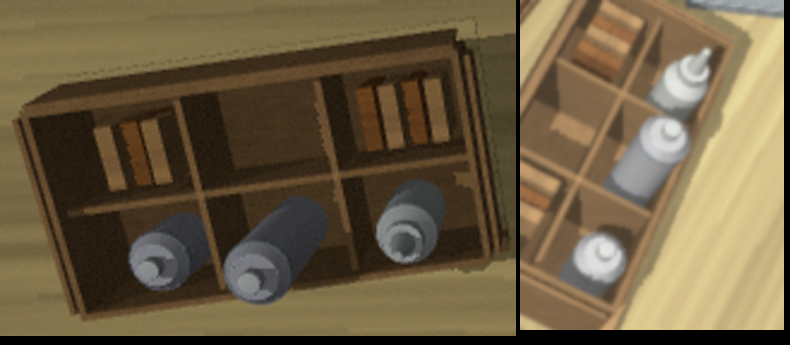

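Crop: the middle front cell holds the tall can (top view 160,213), which stands well out of the carton. The left can (117,208) stays below the rim, and the right item (220,193) is the nozzled bottle. The trays measure 170, 130 and 101 mm, so the one meant is the 130 mm tray at (351,176), world (0.630, -0.176). Next I refine the can axis in the carton frame.

```bash
cat >> h.py <<'E'
yaw=np.radians(7.0);RC=(R.from_euler('z',yaw)*R.from_euler('y',-.4)).as_matrix()
OC=np.array([.6134,.1678,.147])-.105*RC[:,2]
def step(p,Rt,s=None):
    s=s or manip.sense();A=R.from_quat(s['tool_rot']);d=A.inv().apply(np.array(p)-s['tcp_pos'])
    rv=np.degrees((A.inv()*R.from_matrix(Rt)).as_rotvec())
    print('t',round(s['t'],2),'shift mm',(d*1000).round(1),'turn deg',rv.round(2),'n',int(np.ceil(max(np.abs(d).max()/.05,np.abs(rv).max()/8.59))))
E
python3 - <<'E'
from h import *
from scipy.optimize import least_squares
np.set_printoptions(precision=4,suppress=True)
for n in('top','side'):
    d=load(n+'0.npz');P=cloud(d);im=d['image'].astype(int)
    X=(P-OC)@RC
    g=np.abs(im[:,:,0]-im[:,:,2])<40
    k=(X[...,2]>.108)&(X[...,2]<.143)&(np.abs(X[...,1])<.045)&(X[...,0]<.02)&(X[...,0]>-.12)
    Y=X[k];r=least_squares(lambda c:np.hypot(*(Y[:,:2]-c).T)-.023,[-.049,0],loss='soft_l1',f_scale=.002)
    print(n,k.sum(),'can xy',r.x,'rms',np.sqrt(np.mean(r.fun**2)))
    for lo,hi in((.108,.125),(.125,.143)):
        Z=Y[(Y[:,2]>lo)&(Y[:,2]<hi)];q=least_squares(lambda c:np.hypot(*(Z[:,:2]-c).T)-.023,[-.049,0],loss='soft_l1',f_scale=.002);print('  ',lo,len(Z),q.x)
    k=(X[...,2]>.15)&(np.abs(X[...,1])<.045)&(np.abs(X[...,0]+.05)<.04)
    print('  top z pct',np.percentile(X[k][:,2],[50,90,98]),'button xy',np.median(X[k&(X[...,2]>.16)],0))
    k=(X[...,2]>.11)&(np.abs(X[...,1]+.1)<.045)&(np.abs(X[...,0]+.05)<.05);print('  bottle above rim',k.sum(),X[k].min(0),X[k].max(0))
RT=RC*[1,-1,-1]
can=OC+RC@[-.049,0,.005+.116]
print('grasp tcp',can,'pre',can+.1*RC[:,2]);print(RT)
E
```

```text
top 187 can xy [-0.0529  0.0091] rms 0.0035838154925759893
   0.108 91 [-0.0531  0.009 ]
   0.125 96 [-0.0528  0.0092]
  top z pct [0.1567 0.1706 0.1722] button xy [-0.051   0.0076  0.1706]
  bottle above rim 239 [-0.0669 -0.1034  0.111 ] [-0.0392 -0.0753  0.1593]
side 197 can xy [-0.0536  0.0087] rms 0.0035939149146067416
   0.108 98 [-0.0538  0.0087]
   0.125 99 [-0.0534  0.0088]
  top z pct [0.1568 0.1702 0.1725] button xy [-0.053   0.0123  0.1697]
  bottle above rim 185 [-0.0809 -0.1343  0.1103] [-0.0402 -0.0735  0.1572]
grasp tcp [0.5624 0.1615 0.1427] pre [0.5238 0.1568 0.2348]
[[ 0.9142  0.1219  0.3865]
 [ 0.1122 -0.9925  0.0475]
 [ 0.3894 -0.     -0.9211]]
```

```bash
cat >> h.py <<'E'
RT=RC*[1,-1,-1]
G=OC+RC@[-.053,.009,.121]
E
python3 - <<'E'
from h import *
s=manip.sense();A=R.from_quat(s['tool_rot']).as_matrix()
print(G,G+.1*RC[:,2])
step([.48,-.3,.36],A)
s2=dict(s);s2['tcp_pos']=np.array([.48,-.3,.36]);step([.47,.13,.36],A,s2)
E
```

```text
[0.55766656 0.17002438 0.1410978 ] [0.51901499 0.16527857 0.2332039 ]
t 0.1 shift mm [ 343.5 -174.8 -115.1] turn deg [0. 0. 0.] n 7
t 0.1 shift mm [ 142.  -406.     0.8] turn deg [0. 0. 0.] n 9
```

>>> {"api": "drive_tool", "payload": {
  "plan": [
    [0.04,-0.02,-0.04,0,0,0,1],
    [0.04,-0.02,-0.04,0,0,0,1],
    [0.044,-0.022,-0.035,0,0,0,1],
    [0.044,-0.022,0,0,0,0,1],
    [0.044,-0.022,0,0,0,0,1],
    [0.044,-0.022,0,0,0,0,1],
    [0.044,-0.022,0,0,0,0,1],
    [0.044,-0.022,0,0,0,0,1]
  ]
}}

```text
t: 0.9
tcp_pos: [0.4665, -0.3181, 0.3407]
tool_rot: [0.984, 0.179, -0.0, -0.0]
force: [1.3, 0.4, -0.5]
finger_gap: 1.003
gripper_force: 0.0
```

>>> {"api": "drive_tool", "payload": {
  "plan": [
    [0.014,-0.04,0,0,0,0,1],
    [0.014,-0.04,0,0,0,0,1],
    [0.014,-0.04,0,0,0,0,1],
    [0.014,-0.04,0,0,0,0,1],
    [0.014,-0.04,0,0,0,0,1],
    [0.014,-0.04,0,0,0,0,1],
    [0.014,-0.04,0,0,0,0,1],
    [0.014,-0.04,0,0,0,0,1],
    [0.014,-0.04,0,0,0,0,1],
    [0.014,-0.04,0,0,0,0,1]
  ]
}}

```text
t: 1.9
tcp_pos: [0.4552, 0.1054, 0.3408]
tool_rot: [0.984, 0.179, -0.0, -0.0]
force: [1.7, 0.8, 0.4]
finger_gap: 0.998
gripper_force: 0.0
```

Run:
```python
from h import *
s=manip.sense();print(s['tcp_pos'],s['q']);step(G+.1*RC[:,2],RT)
```

```text
[0.45517381 0.10537646 0.34076314] [-1.23605538e-02  1.97200321e-01  1.68119747e+00 -2.05378328e-05
  1.26367342e+00  1.19878104e+00]
t 1.9 shift mm [ 80.9 -33.6 107.5] turn deg [-2.73 22.84 13.42] n 3
```

>>> {"api": "drive_tool", "payload": {
  "plan": [
    [0,0,0,-0.7,5.7,3.35,1],
    [0,0,0,-0.7,5.7,3.35,1],
    [0,0,0,-0.7,5.7,3.35,1],
    [0,0,0,-0.7,5.7,3.35,1],
    [0,0,0,0,0,0,1],
    [0,0,0,0,0,0,1]
  ]
}}

```text
t: 2.5
tcp_pos: [0.4557, 0.1037, 0.3411]
tool_rot: [0.978, 0.061, 0.198, -0.011]
force: [0.4, -0.5, 0.9]
finger_gap: 0.998
gripper_force: 0.0
```

Run:
```python
from h import *
s=manip.sense();print(s['tcp_pos'],s['q']);step(G+.1*RC[:,2],RT)
```

```text
[0.45570818 0.10366239 0.34109584] [-0.05930688  0.04481091  1.93347697  0.09892517  0.77271963  1.33044158]
t 2.5 shift mm [ 23.  -53.5 126.7] turn deg [0.07 0.07 0.11] n 3
```

>>> {"api": "drive_tool", "payload": {
  "plan": [
    [0.006,-0.0134,0.0317,0,0,0,1],
    [0.006,-0.0134,0.0317,0,0,0,1],
    [0.006,-0.0134,0.0317,0,0,0,1],
    [0.005,-0.0133,0.0316,0,0,0,1],
    [0,0,0,0,0,0,1],
    [0,0,0,0,0,0,1]
  ]
}}

```text
t: 3.1
tcp_pos: [0.5201, 0.1654, 0.2325]
tool_rot: [0.978, 0.061, 0.197, -0.011]
force: [-0.4, 0.3, 0.6]
finger_gap: 1.0
gripper_force: 0.0
```

Run:
```python
from h import *
step(G,RT)
d=snap('wrist','w1.png');P=(cloud(d)-OC)@RC
k=(P[...,2]>.155)&(P[...,2]<.18)&(np.abs(P[...,0]+.05)<.03)&(np.abs(P[...,1])<.05);print(k.sum(),np.median(P[k],0) if k.any() else 0)
```

```text
t 3.1 shift mm [-0.6 -0.2 98.9] turn deg [0.06 0.12 0.11] n 2
2850 [-0.05031979  0.01000576  0.15820748]
```

View pics/w1.png

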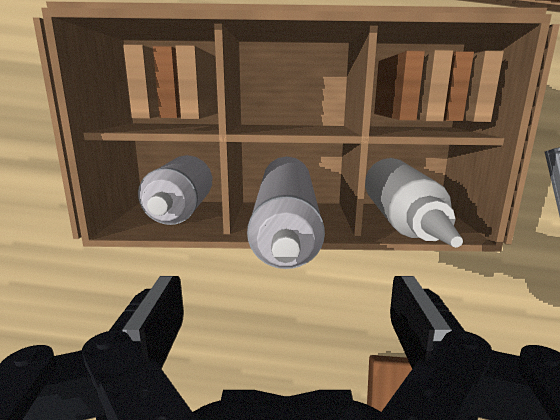

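Wrist view: the tall can's button is at (286,245), level with the middle of the fingers (about 287). The bottle at (430,215) is clear of the right finger's path. I'll advance along the slope.

>>> {"api": "drive_tool", "payload": {
  "plan": [
    [0,0,0.02,0,0,0,1],
    [0,0,0.02,0,0,0,1],
    [0,0,0.02,0,0,0,1],
    [0,0,0.02,0,0,0,1],
    [0,0,0.018,0,0,0,1],
    [0,0,0,0,0,0,1],
    [0,0,0,0,0,0,1]
  ]
}}

```text
t: 3.85
tcp_pos: [0.5576, 0.1693, 0.1443]
tool_rot: [0.978, 0.06, 0.199, -0.011]
force: [-0.2, 0.6, -1.0]
finger_gap: 1.004
gripper_force: 0.0
```

>>> {"api": "drive_tool", "payload": {
  "plan": [
    [0,0,0,0,0,0,0.3],
    [0,0,0,0,0,0,0],
    [0,0,0,0,0,0,-0.5],
    [0,0,0,0,0,0,-1],
    [0,0,0,0,0,0,-1],
    [0,0,0,0,0,0,-1],
    [0,0,0,0,0,0,-1],
    [0,0,0,0,0,0,-1]
  ],
  "newtons": 40
}}

```text
t: 4.65
tcp_pos: [0.5573, 0.1699, 0.1442]
tool_rot: [0.978, 0.06, 0.199, -0.011]
force: [-2.5, -0.8, 6.5]
finger_gap: 0.526
gripper_force: 40.0
```

>>> {"api": "drive_tool", "payload": {
  "plan": [
    [0,0,-0.01,0,0,0,-1],
    [0,0,-0.015,0,0,0,-1],
    [0,0,-0.02,0,0,0,-1],
    [0,0,-0.02,0,0,0,-1],
    [0,0,-0.02,0,0,0,-1],
    [0,0,-0.02,0,0,0,-1],
    [0,0,-0.02,0,0,0,-1],
    [0,0,-0.015,0,0,0,-1],
    [0,0,0,0,0,0,-1],
    [0,0,0,0,0,0,-1]
  ]
}}

```text
t: 5.65
tcp_pos: [0.5022, 0.1633, 0.2717]
tool_rot: [0.978, 0.06, 0.198, -0.011]
force: [1.0, -0.3, -2.9]
finger_gap: 0.528
gripper_force: 41.9
```

Run:
```python
from h import *
s=manip.sense();print(s['gripper_force'],s['finger_gap'])
d=snap('side','s2.png');e=snap('wrist');o=np.hstack([d['image'][120:400,100:400],e['image'][140:420,130:430]]);cv2.imwrite('pics/c2.png',o[:,:,::-1])
RD=(R.from_euler('z',yaw).as_matrix())*[1,-1,-1]
step([.50,.0,.36],RD);s2=dict(s);s2['tool_rot']=R.from_matrix(RD).as_quat();step([.50,.0,.36],RD,s2)
```

```text
41.8594966060482 0.5278555095687166
t 5.75 shift mm [ 13.9 161.8 -90.6] turn deg [  0.08 -22.79   0.03] n 4
t 5.65 shift mm [-22.1 161.8 -88.3] turn deg [0. 0. 0.] n 4
```

View pics/c2.png

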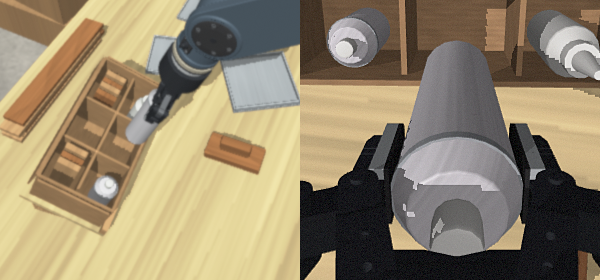

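The can is gripped and drawn out: in the right panel it sits between the pads at (450,160), and the bottle is undisturbed at (570,45). Next I lift, then turn upright while moving sideways.

>>> {"api": "drive_tool", "payload": {
  "plan": [
    [0.0088,0,-0.0207,0,0,0,-1],
    [0.0088,0,-0.0207,0,0,0,-1],
    [0.0088,0,-0.0207,0,0,0,-1],
    [0.0088,0,-0.0207,0,0,0,-1],
    [0,0.02,0,0,-3.8,0,-1],
    [0,0.02,0,0,-3.8,0,-1],
    [0,0.02,0,0,-3.8,0,-1],
    [0,0.02,0,0,-3.8,0,-1],
    [0,0.02,0,0,-3.8,0,-1],
    [0,0.02,0,0,-3.8,0,-1]
  ]
}}

```text
t: 6.75
tcp_pos: [0.5181, 0.0434, 0.3608]
tool_rot: [0.998, 0.061, -0.001, 0.0]
force: [1.2, 0.4, -2.3]
finger_gap: 0.528
gripper_force: 41.9
```

Run:
```python
from h import *
RD=(R.from_euler('z',yaw).as_matrix())*[1,-1,-1]
d=load('top0.npz')
print([ray(d,u,v,.012).round(4) for u,v in((351.5,176.5),)])
P=cloud(d);k=(np.hypot(P[...,0]-.63,P[...,1]+.176)<.045);print('floor z',np.median(P[k][:,2]))
step([.630,-.176,.30],RD);print(manip.sense()['tcp_pos'])
```

```text
[array([ 0.6278, -0.1784,  0.012 ])]
floor z 0.004053326139266067
t 6.75 shift mm [ 84.5 231.4  60.8] turn deg [ 0.05  0.12 -0.  ] n 5
[0.51808192 0.04342455 0.36077238]
```

>>> {"api": "drive_tool", "payload": {
  "plan": [
    [0.012,0.033,0,0,0,0,-1],
    [0.012,0.033,0,0,0,0,-1],
    [0.012,0.033,0,0,0,0,-1],
    [0.012,0.033,0,0,0,0,-1],
    [0.012,0.033,0.02,0,0,0,-1],
    [0.012,0.033,0.02,0,0,0,-1],
    [0.012,0.033,0.02,0,0,0,-1],
    [0,0,0,0,0,0,-1],
    [0,0,0,0,0,0,-1]
  ]
}}

```text
t: 7.65
tcp_pos: [0.6292, -0.1753, 0.2996]
tool_rot: [0.998, 0.06, -0.001, -0.001]
force: [0.1, -0.2, -2.4]
finger_gap: 0.526
gripper_force: 42.1
```

Run:
```python
from h import *
np.set_printoptions(precision=4,suppress=True)
RD=(R.from_euler('z',yaw).as_matrix())*[1,-1,-1]
step([.630,-.1765,.1235+.03],RD);s=manip.sense();print(s['tcp_pos'])
from scipy.optimize import least_squares
d=snap('side','s3.png');P=cloud(d);t=s['tcp_pos']
k=(np.hypot(P[...,0]-t[0],P[...,1]-t[1])<.045)&(P[...,2]<t[2]-.025)&(P[...,2]>t[2]-.14)
Y=P[k];print(k.sum(),'can z',np.percentile(Y[:,2],[1,50,99])-t[2])
def res(p):
    a=np.array([p[2],p[3],1]);a/=np.linalg.norm(a);v=Y-[p[0],p[1],t[2]-.08]
    return np.linalg.norm(np.cross(v,a),axis=1)-.023
r=least_squares(res,[t[0],t[1],0,0],loss='soft_l1',f_scale=.002)
print('can axis at mid',r.x[:2]-t[:2],'tilt',r.x[2:])
```

```text
t 7.65 shift mm [  0.9   1.5 146.1] turn deg [-0.09  0.1  -0.08] n 3
[ 0.6292 -0.1753  0.2996]
606 can z [-0.1169 -0.068  -0.0259]
can axis at mid [-0.0015 -0.0006] tilt [-0.001  -0.0024]
```

View pics/s3.png

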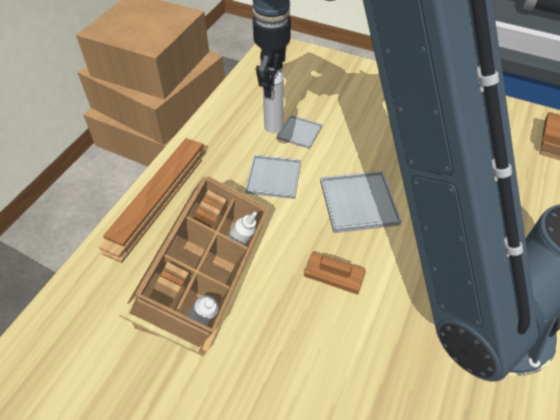

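Side view: the can hangs upright at (274,110) above the tray at (275,177), and the bottle is still in its cell at (245,227). Now I lower it.

>>> {"api": "drive_tool", "payload": {
  "plan": [
    [0.001,0.0015,0.03,0,0,0,-1],
    [0,0,0.03,0,0,0,-1],
    [0,0,0.03,0,0,0,-1],
    [0,0,0.03,0,0,0,-1],
    [0,0,0.03,0,0,0,-1],
    [0,0,0.015,0,0,0,-1],
    [0,0,0.003,0,0,0,-1],
    [0,0,0,0,0,0,-1],
    [0,0,0,0,0,0,-1]
  ]
}}

```text
t: 8.6
tcp_pos: [0.6325, -0.1766, 0.1365]
tool_rot: [0.998, 0.061, 0.003, 0.002]
force: [-0.1, 0.6, -2.1]
finger_gap: 0.532
gripper_force: 42.1
```

>>> {"api": "drive_tool", "payload": {
  "plan": [
    [0,0,0.002,0,0,0,-1],
    [0,0,0,0,0,0,-1],
    [0,0,0.002,0,0,0,-1],
    [0,0,0,0,0,0,-1]
  ]
}}

```text
t: 9.0
tcp_pos: [0.631, -0.1763, 0.1305]
tool_rot: [0.998, 0.061, 0.001, 0.001]
force: [0.6, -0.6, -2.0]
finger_gap: 0.527
gripper_force: 42.1
```

>>> {"api": "drive_tool", "payload": {
  "plan": [
    [0,0,0.002,0,0,0,-1],
    [0,0,0,0,0,0,-1],
    [0,0,0.002,0,0,0,-1],
    [0,0,0,0,0,0,-1],
    [0,0,0,0,0,0,-1]
  ]
}}

```text
t: 9.5
tcp_pos: [0.6311, -0.1762, 0.1263]
tool_rot: [0.998, 0.061, 0.001, 0.001]
force: [-0.6, -1.0, -3.1]
finger_gap: 0.528
gripper_force: 42.1
```

>>> {"api": "drive_tool", "payload": {
  "plan": [
    [0,0,0.001,0,0,0,-1],
    [0,0,0,0,0,0,-1],
    [0,0,0.001,0,0,0,-1],
    [0,0,0,0,0,0,-1],
    [0,0,0,0,0,0,-1]
  ]
}}

```text
t: 10.0
tcp_pos: [0.6311, -0.1763, 0.1244]
tool_rot: [0.998, 0.061, 0.001, 0.001]
force: [-0.2, -0.7, -2.1]
finger_gap: 0.531
gripper_force: 42.1
```

>>> {"api": "drive_tool", "payload": {
  "plan": [
    [0,0,0.001,0,0,0,-1],
    [0,0,0,0,0,0,-1],
    [0,0,0,0,0,0,-1]
  ]
}}

```text
t: 10.3
tcp_pos: [0.6311, -0.1763, 0.1234]
tool_rot: [0.998, 0.061, 0.001, 0.001]
force: [0.4, -0.2, -2.5]
finger_gap: 0.523
gripper_force: 42.1
```

>>> {"api": "drive_tool", "payload": {
  "plan": [
    [0,0,0.001,0,0,0,-1],
    [0,0,0,0,0,0,-1],
    [0,0,0,0,0,0,-1]
  ]
}}

```text
t: 10.6
tcp_pos: [0.6311, -0.1763, 0.1224]
tool_rot: [0.998, 0.061, 0.001, 0.001]
force: [-0.3, 0.8, -2.9]
finger_gap: 0.528
gripper_force: 42.1
```

>>> {"api": "drive_tool", "payload": {
  "plan": [
    [0,0,0.001,0,0,0,-1],
    [0,0,0,0,0,0,-1],
    [0,0,0,0,0,0,-1]
  ]
}}

```text
t: 10.9
tcp_pos: [0.6313, -0.1764, 0.1216]
tool_rot: [0.998, 0.061, 0.001, 0.001]
force: [0.2, 0.5, -2.2]
finger_gap: 0.528
gripper_force: 42.1
```

>>> {"api": "drive_tool", "payload": {
  "plan": [
    [0,0,0.001,0,0,0,-1],
    [0,0,0,0,0,0,-1],
    [0,0,0,0,0,0,-1]
  ]
}}

```text
t: 11.2
tcp_pos: [0.6316, -0.1764, 0.1215]
tool_rot: [0.998, 0.061, 0.002, 0.001]
force: [-1.0, 0.9, 5.4]
finger_gap: 0.528
gripper_force: 42.7
```

>>> {"api": "drive_tool", "payload": {
  "plan": [
    [0,0,0.001,0,0,0,-1],
    [0,0,0,0,0,0,-1],
    [0,0,0,0,0,0,-1]
  ]
}}

```text
t: 11.5
tcp_pos: [0.6317, -0.1764, 0.1215]
tool_rot: [0.998, 0.061, 0.002, 0.001]
force: [-2.1, 1.2, 9.6]
finger_gap: 0.534
gripper_force: 43.2
```

Contact with the tray floor at TCP z = 0.1215, matching the expected height. Releasing.

>>> {"api": "drive_tool", "payload": {
  "plan": [
    [0,0,-0.001,0,0,0,-1],
    [0,0,0,0,0,0,0.1],
    [0,0,0,0,0,0,0.3],
    [0,0,0,0,0,0,0.6],
    [0,0,0,0,0,0,1],
    [0,0,0,0,0,0,1],
    [0,0,0,0,0,0,1],
    [0,0,0,0,0,0,1]
  ]
}}

```text
t: 12.3
tcp_pos: [0.6312, -0.1763, 0.1204]
tool_rot: [0.998, 0.061, 0.001, 0.001]
force: [0.6, -0.1, 0.4]
finger_gap: 0.999
gripper_force: 0.0
```

>>> {"api": "drive_tool", "payload": {
  "plan": [
    [0,0,-0.015,0,0,0,1],
    [0,0,-0.02,0,0,0,1],
    [0,0,-0.03,0,0,0,1],
    [0,0,-0.03,0,0,0,1],
    [0,0,-0.03,0,0,0,1],
    [0,0,-0.03,0,0,0,1],
    [0,0,0,0,0,0,1],
    [0,0,0,0,0,0,1]
  ]
}}

```text
t: 13.1
tcp_pos: [0.6311, -0.1762, 0.2772]
tool_rot: [0.998, 0.061, 0.002, 0.001]
force: [-0.2, -0.3, 0.1]
finger_gap: 1.001
gripper_force: 0.0
```

Run:
```python
from h import *
from scipy.optimize import least_squares
np.set_printoptions(precision=4,suppress=True)
d=snap('side');P=cloud(d)
k=(np.hypot(P[...,0]-.63,P[...,1]+.176)<.045)&(P[...,2]<.14)&(P[...,2]>.025);Y=P[k]
def res(p):
    a=np.array([p[2],p[3],1]);a/=np.linalg.norm(a);return np.linalg.norm(np.cross(Y-[p[0],p[1],.004],a),axis=1)-.023
r=least_squares(res,[.63,-.176,0,0],loss='soft_l1',f_scale=.002);print(k.sum(),r.x)
o=np.hstack([d['image'][80:360,100:400],snap('wrist')['image'][70:350,130:430]]);cv2.imwrite('pics/c4.png',o[:,:,::-1])
```

```text
569 [ 0.6306 -0.1769  0.001  -0.0017]
```

View pics/c4.png

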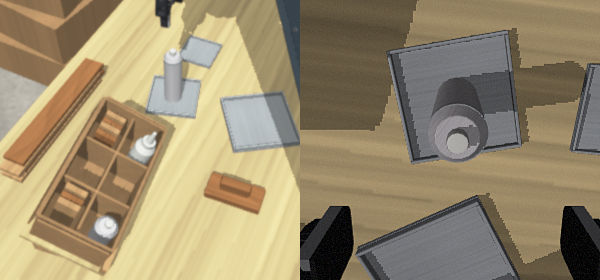

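The can stands upright in the middle of the tray, at (173,85) in the left panel with its base near (455,95) in the right. It measures (0.6306, -0.1769) against the tray centre (0.630, -0.176). The bottle is in its cell at (145,147) and the gripper is clear.

```bash
python3 -c "
from station import manip
print(manip.sign_off())"
```

```text
the job is handed in; nothing more can be done
None
```

The tall can stands upright about 1 mm from the centre of the 130 mm tray, the glue bottle is still in its cell, and the job is handed in; the hand-in returned no verdict.

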